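# Lock the floating clamp strap of a welding fixture with a quarter-turn T-bolt

### The arm

A 6-joint arm with a two-finger parallel gripper is mounted at the origin on the work surface. World frame = base frame: x ahead of the robot, y to its left, z up, the work surface at z = 0. Lengths are in m, angles in degrees, forces in N, time in s.
With the tool pointing down it reaches from about 0.3 to 0.75 m from the base axis. Payload 8.5 kg.
Tool frame: the origin (TCP) lies between the finger pads; the fingertips stand 22 mm ahead of it and the grasp point (between the pads) lies 3 mm ahead of it; z points along the fingers, y is the line along which they close (so a half turn about z gives the same grasp; the last joint's range is limited). The gripper opens to 85 mm and grips with 20 to 120 N. Pads are 22 mm wide; open, the fingers measure 114 mm over their backs; the gripper's body (76 mm by 85 mm) begins 54 mm behind the grasp point. The pads swing forward as they close: fully open they stand 13 mm farther back than shut.
Start: joints at [60.831, 21.807, 74.336, -0, 83.858, -12.336], TCP at [0.159, 0.526, 0.253] pointing down, gripper open.
Joint ranges: [-178.18, 178.18], [-50.72, 133.34], [12.68, 142.11], [-81.47, 261.47], [9.98, 163.14], [-165.26, 165.26]. Speed limits (degrees/s): [136.94, 136.94, 180, 180, 180, 180].

### API

Orientations are given as a 3x3 rotation matrix whose columns are the frame's x, y, z axes.
In Python, from rig import monitor, cams, ticket gives the robot as it stands.
- The arm moves only by the tool apply_moves, never from a script. Its argument "steps" is a list of rows, each a list of 7 numbers: the closure, from -1 (fully open) to 1 (shut), then the shift along the tool's x, y, z normalised to -1 to 1, where 1 is 0.75 m, then the turn, a rotation vector about the tool's x, y, z normalised to -1 to 1, where 1 is 180 degrees. In form: [[hand, dx, dy, dz, rx, ry, rz], ...]. A call has exactly 5 rows; each row shifts and turns the commanded pose from where the row before left it, along the tool's axes as they then stand; what a row does not reach is not made up. A row lasts 1/8 s, in which the tool goes at most 62.5 mm and 10.7 degrees, less where a joint would pass 70% of its speed; a pose out of reach is approached as far as the arm can. A call with a number of a shift or a turn outside -1 to 1 is refused whole. A call with a gripper value outside its range is refused whole. The fingers move at their own pace and stop on an object; "squeeze" is the grip in N (left out, the last holds). Time passes only in rows, so rows that do not move let the fingers close, or fill a call up. It gives the time, the measured TCP pose, the force, the opening and the grip force at its end, in the units of the state.
- monitor.observe(): the state, without advancing time (a new reading comes with each control period).
- cams.grab_frame(name): name is "side" or "top" or "wrist"; returns a dict with "img" (480x640x3 uint8, red, green, blue), "fov_y" (degrees; the focal length in pixels is half the picture's height over the tangent of half this angle, whatever the lens; pixels are square), "cx", "cy" (the principal point, pixels), "dist" ([k1, k2, p1, p2, k3] as OpenCV has them; the pictures are not rectified), "rvec" (rotation vector, rad) and "tvec" (3), from world to camera coordinates, as OpenCV has them. Camera axes: x right, y down, z forward; pixel columns grow to the right and rows downward; lengths in m; the calibration is good to about 2 mm. A picture is of the moment at which its call begins. There is no depth.
- ticket.finish_job(): hands the job in; it is judged then, once.
The state is a dict: "time": time; "qpos": joint angles; "qd": joint speeds; "tau": joint torques, N m; "eef_pos": TCP position; "orientation": TCP orientation; "contact_force": force on the tool from outside, world axes, zero at the start; "torque": the same for the moment, N m; "width": finger opening in m; "grip_force": force on a finger pad.
Only numpy, scipy, OpenCV 4.12 (cv2) and the standard library are available. Lean on these libraries where they do the work, as an engineer would, in place of code of your own. Each camera call takes 0.05 s, during which the arm holds its last target. There are 200 camera calls.

### The job

Take the orange-winged T-bolt out of its stand, feel its T-head into the slot of the fixture's floating aluminium strap, push it down against the spring and give it a quarter turn clockwise (seen from above), let the spring lift it into its locking groove, and let go so that it stands upright, locked across the slot. Push and turn gently: never load the fixture with more than about 35 N. Leave the blue bolt and everything else where it is.

Things in the scene. Friction and masses are not known exactly. Their poses are not given: they have to be found in the camera images.
- bolt: T-bolt with orange wing, about 150 g, 66 mm tall, upright in a grey stand. Origin: centre of the T-head's underside; z up; x along both T-head and wing (same after half a turn). From the bottom: T-head 26 (x) x 9 (y) x 8 mm, its lowest 2.5 mm narrowed to 23 x 8.5; shank 8 mm round; collar 26 mm round at 26 to 30 mm; wing 36 (x) x 14 (y) mm at 30 to 66 mm. Grip the wing across its 14 mm.
- bolt_grip (a point): Good grip height on the orange wing: on the bolt's axis, 54 mm above its origin (12 mm under the wing's top).
- fixture: Welding fixture, fixed to the table. Origin: centre of its underside on the table, below the middle of the strap's travel; z up. Blue base 200 x 160 x 12 mm (x from -70 to 130 mm), steel rail at x = -55 mm, square tube workpiece along y at x = 95 mm, both lower than the strap. Only the bolt's entry slot in the strap matters.
- strap_mid (a point): Point of the fixture at 70 mm height: MIDDLE OF TRAVEL of the floating aluminium strap, on its top face. The strap (6 mm thick, flat, 110 mm wide in y, nothing above it) stands anywhere within 22 mm either side of here along the fixture's y, held by about 8 N of friction; this point does not move with it, so look or feel for the slot. No play in x.
- slot_rule (a point): The same point (fixture axes). The slot is in the strap's own middle, at the fixture's x = 0: 31 mm long along the fixture's x, 11.5 mm wide along y, mouth chamfered 1 mm. The T-head goes in with the bolt's x along the fixture's x. Turned less than a quarter and let go, the spring lifts it against the strap's underside lips (or, not turned, part way out of the slot).
- plunger_rest (a point): Fixture point at 58 mm height, mid-travel: height where the T-head's underside (bolt origin) meets a sprung plunger below the slot (12 mm under the strap's top). Pushed on, it resists with about 3.5 N plus 1 N per mm and bottoms hard at 48 mm. Lips 3 mm thick under the strap free the bolt to turn only with its origin below 53 mm; 50 to 51 mm is good (about 11 N).
- locked_height (a point): Fixture point at 56 mm height, mid-travel: height of the bolt's origin when locked. It turns only clockwise seen from above; hard stops bar the other way and more than about 97 degrees. At 90 degrees, eased up, the spring (about 5 N) lifts the T-head 3 mm into a groove across the slot that keeps it: bolt x along the fixture's y, about 8 degrees of play.
- stand_a: Grey block, 70 (x) x 50 (y) x 34 mm high, fixed, origin centre of the underside; holds the orange bolt upright in a 31 x 13 mm hole through its middle, the bolt's x along its x, collar on its top, bolt origin 8 mm above the table. Lift the bolt straight up by 30 mm or more to clear it.
- long_bolt: The other T-bolt: the same shape but with a blue wing and a 38 mm long T-head that does not fit the fixture; stands in the other stand. Leave it alone.
- tube_offcut: Loose square steel tube offcut, 150 x 40 x 40 mm. Leave it alone.
- angle_bracket: Loose dark steel angle bracket, 60 x 50 x 60 mm high. Leave it alone.
- chipping_hammer: Loose hammer lying on the table, left. Leave it alone.
- spanner: Loose spanner lying on the table, right. Leave it alone.
- spray_can: Loose can, 64 mm across, 170 mm tall, red band. Leave it alone.
- tip_jar: Loose small jar, 56 mm across, 60 mm tall. Leave it alone.
Not all that is in view belongs to the job. Leave any red look-alike of the bolt alone.

How it is judged:
By the outcome, as a careful person would: the job done as asked, in the order asked, and still so for the second after the job is handed in, with the robot touching nothing.
It also fails if it takes over 72 s, if anything falls off the work surface, if the arm or the gripper's body presses on something with over 40 N, if the wrist force passes 120 N, or if a joint passes its speed limit or range.

## Working session

There is one attempt and no reset: what is moved stays moved. The work goes in short steps, Python scripts to look and compute and a tool call to move; the robot and the scene stay as the last step left them, time stands still between calls to the robot, and variables do not carry over. Pictures are saved under pics/ and viewed, at most 10 in all, crops included, and the job is handed in when it is done.

Besides the shell and the picture viewer there is one more tool, called in YAML: its name, and indented under it one key for each argument. apply_moves: Moves the arm, as the interface text tells. Its arguments: {"type":"object","properties":{"steps":{"type":"array","items":{"type":"array","items":{"type":"number","minimum":-1,"maximum":1}}},"squeeze":{"type":"number"}},"required":["steps"]}

```bash
mkdir -p pics; ls; cat > h.py <<'E'
import numpy as np, cv2
from rig import monitor, cams, ticket
def grab(n):
    f=cams.grab_frame(n); im=cv2.cvtColor(f["img"],cv2.COLOR_RGB2BGR)
    h=im.shape[0]; fl=h/2/np.tan(np.radians(f["fov_y"])/2)
    K=np.array([[fl,0,f["cx"]],[0,fl,f["cy"]],[0,0,1]])
    R=cv2.Rodrigues(np.array(f["rvec"],float))[0]; t=np.array(f["tvec"],float).ravel()
    return im,dict(K=K,d=np.array(f["dist"],float),R=R,t=t)
def ray(c,uv):
    p=cv2.undistortPoints(np.array(uv,float).reshape(-1,1,2),c["K"],c["d"]).reshape(-1,2)
    d=np.c_[p,np.ones(len(p))]@c["R"]; return -c["R"].T@c["t"],d
def onz(c,uv,z):
    o,d=ray(c,uv); return o+d*((z-o[2])/d[:,2])[:,None]
def proj(c,P):
    return cv2.projectPoints(np.array(P,float).reshape(-1,1,3),cv2.Rodrigues(c["R"])[0],c["t"],c["K"],c["d"])[0].reshape(-1,2)
E
python3 - <<'E'
from h import *
for n in("top","side"):
    im,c=grab(n); cv2.imwrite(f"pics/{n}0.png",im); print(n,-c["R"].T@c["t"],c["R"][2])
s=monitor.observe(); print(s)
E
```

```text
pics
top [ 0.41899944 -0.01912939  1.34598725] [ 1.17145802e-01 -7.51934952e-04 -9.93114442e-01]
side [ 0.32519204 -0.80750819  1.04138878] [ 0.20658521  0.61238922 -0.76308715]
{'time': 0.1, 'qpos': array([ 6.08321716e+01,  2.18384564e+01,  7.43775736e+01, -3.65629296e-04,
        8.38579669e+01, -1.23363165e+01]), 'qd': array([-0.04352787, -0.06338871, -0.09127574,  0.05620995,  0.18864154,
       -0.08802294]), 'tau': array([ 4.39880183e-03, -4.49216259e+01, -2.31660265e+01, -9.37802974e-05,
        3.64763444e-03, -1.66136749e-05]), 'eef_pos': array([0.15915578, 0.52623873, 0.25277777]), 'orientation': array([[-9.57160504e-01,  2.89557215e-01, -6.23892004e-04],
       [ 2.89557761e-01,  9.57159874e-01, -1.13081512e-03],
       [ 2.69728716e-04, -1.26302434e-03, -9.99999166e-01]]), 'contact_force': array([-0.20992271, -0.07393453,  0.98719388]), 'torque': array([ 0.02062758, -0.05227595, -0.00219   ]), 'grip_force': 0.0, 'width': 0.08546636780389984}
```

View pics/top0.png

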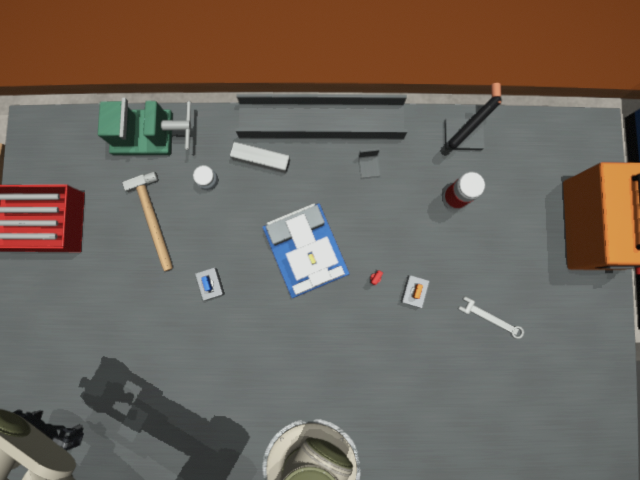

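View pics/side0.png

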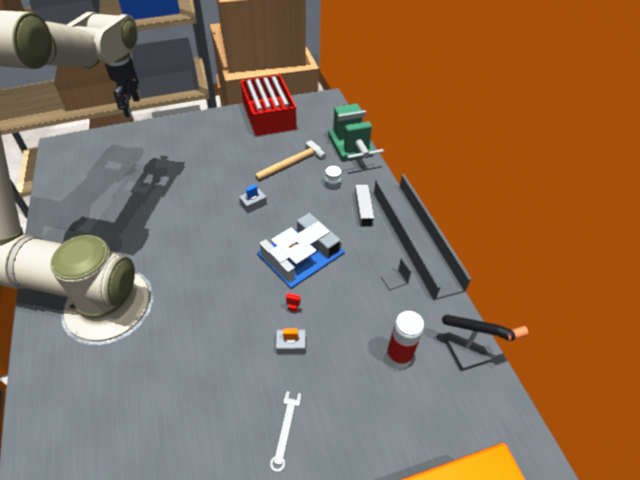

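Top view: candidates for the orange bolt are the orange-winged piece in a grey stand at (418,291), the red look-alike at (376,277), the blue bolt at (208,284), and orange background items at (496,90) and (600,215). I choose (418,291), since it has an orange wing and stands upright in a stand. The fixture is at (306,250) with its slot near (312,258).

```bash
python3 - <<'E'
from h import *
im,c=grab("top"); ims,cs=grab("side")
a=cv2.resize(im[255:325,355:450],None,fx=4.1,fy=6*.683,interpolation=cv2.INTER_CUBIC)
b=cv2.resize(im[195:305,255:355],None,fx=4,fy=4,interpolation=cv2.INTER_CUBIC)
o=np.zeros((440,800,3),np.uint8); o[:a.shape[0],:a.shape[1]]=a; o[:440,395:795]=b; cv2.imwrite("pics/crop.png",o)
def blob(im,box,lo,hi):
    x0,y0,x1,y1=box; m=cv2.inRange(cv2.cvtColor(im,cv2.COLOR_BGR2HSV)[y0:y1,x0:x1],lo,hi)
    p=cv2.findNonZero(m).reshape(-1,2).astype(np.float32)+[x0,y0]; return p.astype(np.float32)
p=blob(im,(400,275,435,310),(5,150,120),(22,255,255)); print("orange top",len(p),p.mean(0),cv2.minAreaRect(p))
w=onz(c,p,.066)[:,:2].astype(np.float32); print(w.mean(0),cv2.minAreaRect(w))
p2=blob(ims,(270,320,310,345),(5,150,120),(22,255,255)); print("side",len(p2),p2.mean(0))
o1,d1=ray(c,[p.mean(0)]);o2,d2=ray(cs,[p2.mean(0)])
A=np.c_[d1[0],-d2[0]]; s=np.linalg.lstsq(A,o2-o1,rcond=None)[0]; print("tri",o1+s[0]*d1[0],o2+s[1]*d2[0])
# stand top
p=blob(im,(398,270,435,312),(0,0,110),(179,60,255)); q=onz(c,p,.034)[:,:2].astype(np.float32); print("stand",len(p),cv2.minAreaRect(q))
# base blue
p=blob(im,(255,195,360,305),(100,120,60),(125,255,255)); q=onz(c,p,.012)[:,:2].astype(np.float32); r=cv2.minAreaRect(q); print("base",len(p),r,cv2.boxPoints(r))
# slot
p=blob(im,(303,245,322,272),(15,60,60),(40,255,255)); print("slot",len(p),p.mean(0),onz(c,[p.mean(0)],.07))
E
```

```text
orange top 27 [416.5926  292.14816] ((417.51885986328125, 291.4339599609375), (4.532897472381592, 12.63716983795166), 15.945395469665527)
[ 0.43997166 -0.25686562] ((0.44166404008865356, -0.25915205478668213), (0.011103332974016666, 0.030994534492492676), 73.26569366455078)
side 122 [290.14755 332.90164]
tri [ 0.44005725 -0.25791455  0.06033757] [ 0.444893   -0.25860005  0.0605441 ]
stand 1261 ((0.4448343515396118, -0.261648565530777), (0.09124723076820374, 0.10358697921037674), 89.50559997558594)
base 1223 ((0.546900749206543, 0.01754121482372284), (0.19783133268356323, 0.1588839888572693), 23.12386131286621) [[ 0.42473367  0.05175451]
 [ 0.48713067 -0.09436443]
 [ 0.66906786 -0.01667208]
 [ 0.60667086  0.12944686]]
slot 39 [311.7436 258.3846] [[5.21074005e-01 8.80843906e-05 7.00000000e-02]]
```

View pics/crop.png

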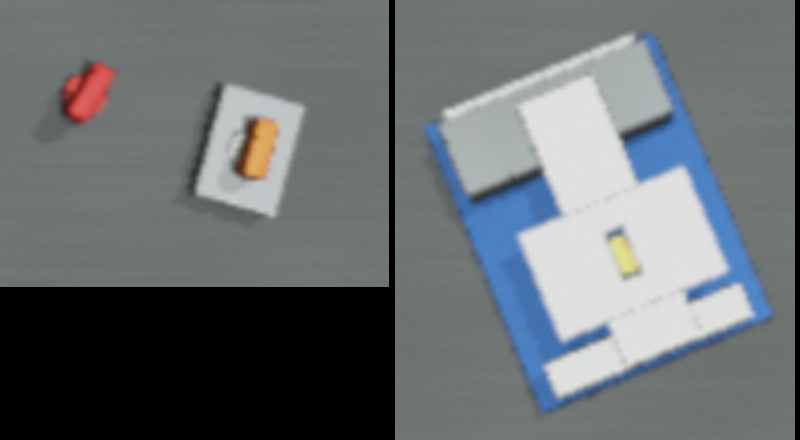

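Crop: the orange wing is upright in its grey stand (crop 260,150), with its long axis about -17° in the world frame. The red look-alike has no stand (90,93). The fixture strap shows a yellow plunger in its slot at crop (622,253), fixture yaw is about 23°. Moving towards the orange bolt.

apply_moves:
  steps:
    - [-0.3,-0.044,-0.06,0,0,0,0]
    - [-0.3,-0.044,-0.06,0,0,0,0]
    - [-0.3,-0.044,-0.06,0,0,0,0]
    - [-0.3,-0.044,-0.06,0,0,0,0]
    - [-0.3,-0.044,-0.06,0,0,0,0]
  squeeze: 50

```text
time: 0.82
eef_pos: [0.2522, 0.2617, 0.2534]
orientation: [[-0.957, 0.289, 0.0], [0.289, 0.957, 0.0], [-0.0, 0.0, -1.0]]
contact_force: [2.1, -0.1, 0.7]
width: 0.0552
grip_force: 0.0
```

apply_moves:
  steps:
    - [-0.3,-0.044,-0.06,0,0,0,0]
    - [-0.3,-0.044,-0.06,0,0,0,0]
    - [-0.3,-0.044,-0.06,0,0,0,0]
    - [-0.3,-0.044,-0.06,0,0,0,0]
    - [-0.3,-0.044,-0.06,0,0,0,0]

```text
time: 1.45
eef_pos: [0.345, -0.0018, 0.2535]
orientation: [[-0.957, 0.29, 0.001], [0.29, 0.957, -0.0], [-0.001, 0.0, -1.0]]
contact_force: [0.7, 1.5, 0.3]
width: 0.0559
grip_force: 0.0
```

apply_moves:
  steps:
    - [-0.3,-0.044,-0.06,0,0,0,0]
    - [-0.3,-0.044,-0.06,0,0,0,0]
    - [-0.3,-0.044,-0.06,0,0,0,0]
    - [-0.3,-0.044,-0.06,0,0,0,0]
    - [-0.3,-0.02,-0.03,0,0,0,0]

```text
time: 2.08
eef_pos: [0.4273, -0.2388, 0.2528]
orientation: [[-0.957, 0.291, -0.0], [0.291, 0.957, 0.0], [0.0, 0.0, -1.0]]
contact_force: [-0.7, 0.7, 0.1]
width: 0.0557
grip_force: 0.0
```

```bash
cat >> h.py <<'E'
def rect(im,c,lo,hi,z,near,r=.06):
    m=cv2.inRange(cv2.cvtColor(im,cv2.COLOR_BGR2HSV),lo,hi); p=cv2.findNonZero(m)
    if p is None: return None
    p=p.reshape(-1,2).astype(np.float32); w=onz(c,p,z)[:,:2]
    k=np.hypot(*(w-near).T)<r
    return k.sum(),p[k].mean(0),cv2.minAreaRect(w[k].astype(np.float32))
E
python3 - <<'E'
from h import *
im,c=grab("wrist"); cv2.imwrite("pics/w1.png",im)
print(rect(im,c,(5,150,80),(22,255,255),.074,[.441,-.258]))
print(rect(im,c,(0,0,110),(179,60,255),.034,[.441,-.258]))
s=monitor.observe(); print(s["eef_pos"],s["orientation"],s["qpos"],s["contact_force"],s["time"])
E
```

```text
(np.int64(866), array([305.14203, 243.05774], dtype=float32), ((0.4399575889110565, -0.25886398553848267), (0.013203827664256096, 0.04112124443054199), 73.81060028076172))
(np.int64(9459), array([298.2089 , 229.08638], dtype=float32), ((0.4405859112739563, -0.2583658993244171), (0.1187458410859108, 0.11982549726963043), 41.03907775878906))
[ 0.42779566 -0.24062347  0.25260379] [[-9.56378388e-01  2.92130715e-01 -1.56895468e-04]
 [ 2.92130748e-01  9.56378084e-01 -7.66110825e-04]
 [-7.37531158e-05 -7.78525826e-04 -9.99999694e-01]] [-4.31884408e+01  1.58911164e+01  8.34495035e+01 -3.86717893e-02
  8.06358947e+01 -1.16196591e+02] [-0.88270444 -2.09498014  0.52027843] 2.125
```

View pics/w1.png

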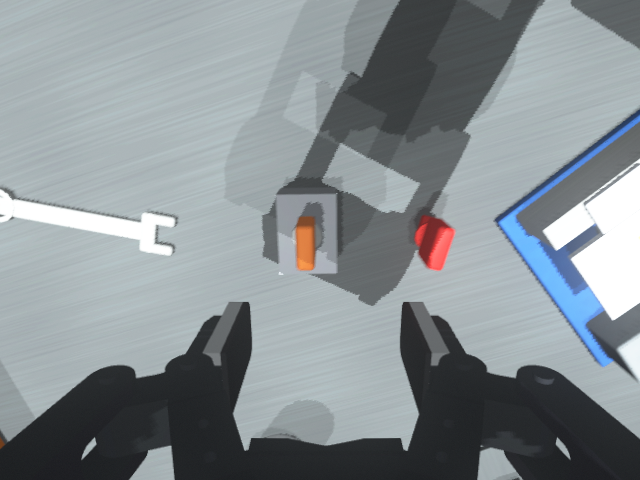

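Wrist view: the orange wing is at (305,243) on its stand and parallel to the fingers. The red look-alike is at (435,242), outside the finger path. Refining the position along the wing.

```bash
python3 - <<'E'
from h import *
im,c=grab("wrist"); C=-c["R"].T@c["t"]; print("cam",C)
m=cv2.inRange(cv2.cvtColor(im,cv2.COLOR_BGR2HSV),(5,150,80),(22,255,255)); p=cv2.findNonZero(m).reshape(-1,2).astype(float)
w=onz(c,p,.074)[:,:2]; w=w[np.hypot(*(w-[.441,-.258]).T)<.05]
a=np.radians(-16.5); ux=np.array([np.cos(a),np.sin(a)]); uy=np.array([-ux[1],ux[0]])
for u in(ux,uy): e=w@u; print(e.min(),e.max(),C[:2]@u)
_,t=grab("top"); q=onz(t,np.array([[222,85],[305,105],[275,215],[195,195]])/4.1+[355,255],.034); print("stand",q.mean(0),q.mean(0)[:2]@ux,q.mean(0)[:2]@uy)
s=monitor.observe(); print(s["eef_pos"],s["eef_pos"][:2]@ux,s["eef_pos"][:2]@uy)
E
```

```text
cam [ 0.35789606 -0.21960421  0.3741585 ]
0.47369723766615596 0.5153731550094764 0.4055287758543301
-0.12914523478195641 -0.1153262756228639 -0.10891287876495007
stand [ 0.44197002 -0.26085788  0.034     ] 0.49785721733599636 -0.12458941340339755
[ 0.42674106 -0.23677654  0.25277553] 0.4764159210103959 -0.1058250074976122
```

apply_moves:
  steps:
    - [-0.3,-0.014,-0.011,0.06,0,0,0]
    - [-0.3,-0.014,-0.011,0.06,0,0,0]
    - [-0.3,0,0,0.05,0,0,0]
    - [-0.3,0,0,0.04,0,0,0]
    - [-0.3,0,0,0.04,0,0,0]

```text
time: 2.85
eef_pos: [0.442, -0.2566, 0.0653]
orientation: [[-0.957, 0.288, -0.0], [0.288, 0.957, 0.0], [0.0, 0.0, -1.0]]
contact_force: [-0.7, -0.3, -0.1]
width: 0.0555
grip_force: 0.0
```

apply_moves:
  steps:
    - [1,0,0,0,0,0,0]
    - [1,0,0,0,0,0,0]
    - [1,0,0,0,0,0,0]
    - [1,0,0,0,0,0,0]
    - [1,0,0,0,0,0,0]
  squeeze: 50

```text
time: 3.48
eef_pos: [0.4427, -0.2581, 0.0674]
orientation: [[-0.957, 0.29, 0.002], [0.29, 0.957, -0.001], [-0.002, -0.001, -1.0]]
contact_force: [-0.3, 3.4, 7.7]
width: 0.0135
grip_force: 50.2
```

apply_moves:
  steps:
    - [1,0,0,-0.01,0,0,0]
    - [1,0,0,-0.03,0,0,0]
    - [1,0,0,-0.05,0,0,0]
    - [1,0,0,-0.05,0,0,0]
    - [1,0,0,-0.02,0,0,0]

```text
time: 4.1
eef_pos: [0.4425, -0.2585, 0.1886]
orientation: [[-0.957, 0.29, 0.003], [0.29, 0.957, -0.003], [-0.003, -0.002, -1.0]]
contact_force: [0.1, 0.7, -2.5]
width: 0.0135
grip_force: 49.1
```

```bash
python3 - <<'E'
from h import *
im,c=grab("wrist"); cv2.imwrite("pics/w2.png",im)
s=monitor.observe(); print(s["eef_pos"],s["contact_force"],s["width"],s["grip_force"],s["qpos"])
E
```

```text
[ 0.44277806 -0.25868925  0.18957818] [0.67343868 0.6332534  0.30139585] 0.013173550473394826 49.115687012672424 [-4.35368379e+01  2.13297894e+01  8.64755287e+01 -9.54369514e-03
  7.18758033e+01 -1.16704926e+02]
```

View pics/w2.png

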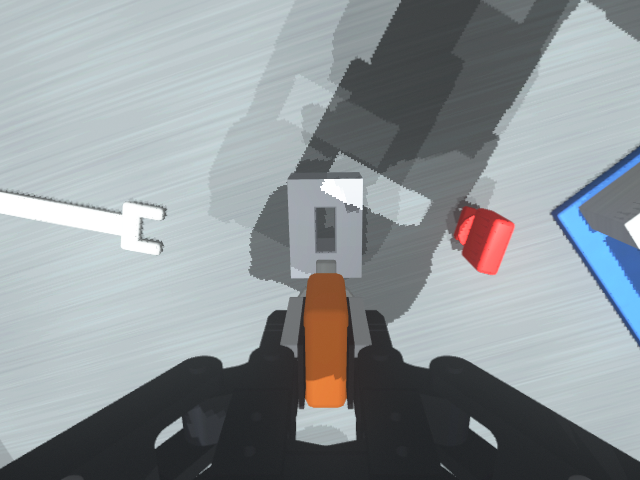

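The bolt is lifted clear: the wing is between the pads at (326,340), the T-head shows at (326,267), and the empty stand hole is at (325,230). Moving over the fixture.

apply_moves:
  steps:
    - [1,0,0.072,-0.012,0,0,0]
    - [1,0,0.072,-0.012,0,0,0]
    - [1,0,0.072,-0.012,0,0,0]
    - [1,0,0.072,-0.012,0,0,0]
    - [1,0,0.072,-0.012,0,0,0]

```text
time: 4.78
eef_pos: [0.5204, 0.0021, 0.2311]
orientation: [[-0.957, 0.29, -0.0], [0.29, 0.957, -0.0], [0.0, -0.0, -1.0]]
contact_force: [0.5, -0.1, -2.3]
width: 0.0133
grip_force: 49.2
```

apply_moves:
  steps:
    - [1,0,0,0,0,0,-0.056]
    - [1,0,0,0,0,0,-0.056]
    - [1,0,0,0,0,0,-0.056]
    - [1,0,0,0,0,0,-0.055]
    - [1,0,0,0,0,0,0]

```text
time: 5.4
eef_pos: [0.5201, 0.0003, 0.2306]
orientation: [[-0.919, -0.394, -0.001], [-0.394, 0.919, 0.0], [0.001, 0.0, -1.0]]
contact_force: [-0.2, -0.4, -1.7]
width: 0.0133
grip_force: 49.5
```

```bash
python3 - <<'E'
from h import *
im,c=grab("wrist"); im,c=grab("wrist"); cv2.imwrite("pics/w3.png",im); np.savez("w3.npz",**c)
s=monitor.observe(); print(s["eef_pos"],s["orientation"],s["contact_force"],s["qpos"], -c["R"].T@c["t"])
E
```

```text
[5.20227013e-01 2.88353326e-04 2.30723300e-01] [[-9.19843658e-01 -3.92285004e-01 -3.46576483e-04]
 [-3.92285033e-01  9.19843711e-01  1.66285547e-05]
 [ 3.12273065e-04  1.51252438e-04 -9.99999940e-01]] [ 0.39346259  0.10385061 -1.11107344] [-1.30202193e+01  1.98805276e+01  8.12826698e+01 -3.61364496e-03
  7.88563641e+01 -1.26116276e+02] [ 0.4529895  -0.02886041  0.35225553]
```

View pics/w3.png

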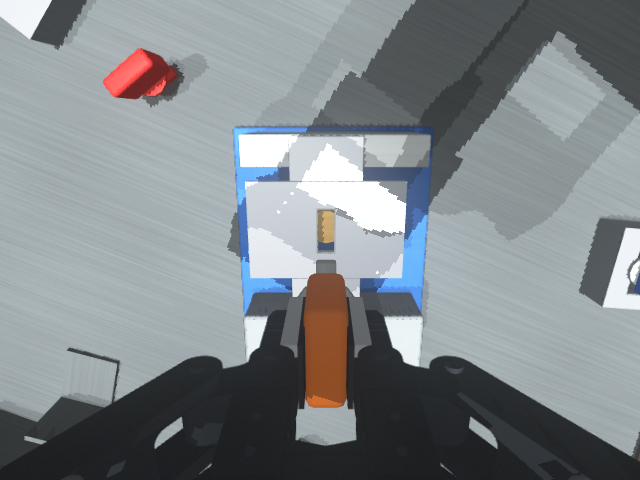

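Wrist view: the slot spans x 317–336 and y 209–252, with the T-head just below it at (326,267), nearly aligned. Computing the slot position in the tool frame.

```bash
python3 - <<'E'
from h import *
im=cv2.imread("pics/w3.png"); c=dict(np.load("w3.npz"))
s=monitor.observe(); R=s["orientation"]; P=s["eef_pos"]
hsv=cv2.cvtColor(im,cv2.COLOR_BGR2HSV)
for r in (215,230,245): print(r,[tuple(map(int,im[r,x])) for x in range(312,342,2)])
print([(y,tuple(map(int,im[y,326]))) for y in range(203,262,3)])
m=(hsv[200:257,308:346,1]>60).astype(np.uint8); m=cv2.morphologyEx(m,cv2.MORPH_OPEN,np.ones((3,3)))
p=cv2.findNonZero(m).reshape(-1,2).astype(np.float32)+[308,200]; print(p.min(0),p.max(0),cv2.minAreaRect(p.astype(np.float32)))
q=onz(c,[p.min(0)-.5,p.max(0)+.5],.07); print((q-P)@R)
e=[[p.min(0)[0]-.5,p.min(0)[1]-.5],[p.max(0)[0]+.5,p.max(0)[1]+.5]]
# strap edges for centre in y, yaw
g=cv2.Canny(im,60,150)
corn=onz(c,[[246,181],[407,181],[250,277],[403,277]],.07); print("strap",(corn-P)@R)
for k,z in(("head top",.0505),("head bottom",.0585)):
    print(k,proj(c,[P+R@np.array([x,y,z]) for x in(.013,-.013) for y in(.0045,-.0045)]).round(1).tolist())
E
```

```text
215 [(217, 209, 203), (217, 209, 203), (192, 186, 179), (103, 130, 146), (103, 130, 146), (120, 176, 208), (120, 175, 209), (120, 176, 208), (120, 174, 206), (120, 173, 206), (121, 173, 206), (161, 171, 176), (216, 208, 201), (160, 154, 149), (160, 153, 148)]
230 [(212, 206, 199), (212, 205, 200), (193, 186, 181), (101, 123, 135), (94, 123, 143), (112, 168, 201), (113, 170, 205), (114, 170, 201), (113, 167, 200), (114, 169, 201), (114, 168, 200), (169, 182, 185), (211, 205, 198), (211, 206, 199), (210, 205, 198)]
245 [(208, 203, 195), (208, 202, 194), (189, 186, 179), (116, 92, 79), (115, 85, 70), (116, 86, 70), (116, 86, 71), (116, 87, 72), (117, 87, 72), (118, 87, 72), (118, 88, 73), (175, 169, 164), (207, 200, 193), (207, 200, 194), (207, 201, 193)]
[(203, (255, 255, 255)), (206, (218, 211, 205)), (209, (158, 162, 161)), (212, (122, 177, 211)), (215, (120, 176, 208)), (218, (118, 168, 201)), (221, (117, 171, 206)), (224, (115, 167, 201)), (227, (114, 167, 201)), (230, (114, 170, 201)), (233, (111, 165, 200)), (236, (109, 163, 196)), (239, (107, 161, 192)), (242, (107, 162, 196)), (245, (116, 87, 72)), (248, (115, 85, 70)), (251, (126, 122, 117)), (254, (205, 199, 193)), (257, (205, 199, 192)), (260, (104, 103, 99))]
[318. 211.] [333. 249.] ((325.5, 230.0), (38.0, 15.0), 90.0)
[[ 0.01147083 -0.00585454  0.16072601]
 [-0.01691828  0.00536817  0.16071884]]
strap [[ 0.03204906 -0.05437254  0.16072509]
 [ 0.03194281  0.05517275  0.16074163]
 [-0.03788055 -0.05534179  0.16070311]
 [-0.03801461  0.05611366  0.16071993]]
head top [[336.6, 261.1], [316.1, 261.1], [336.2, 314.8], [316.5, 314.9]]
head bottom [[336.2, 255.3], [316.4, 255.3], [335.8, 307.2], [316.8, 307.2]]
```

apply_moves:
  steps:
    - [1,-0.003,0,0.04,0,0,0]
    - [1,0,0,0.04,0,0,0]
    - [1,0,0,0.03,0,0,0]
    - [1,0,0,0.014,0,0,0]
    - [1,0,0,0,0,0,0]

```text
time: 6.12
eef_pos: [0.5224, 0.0012, 0.1377]
orientation: [[-0.919, -0.395, -0.001], [-0.395, 0.919, 0.0], [0.001, 0.0, -1.0]]
contact_force: [-0.8, 0.1, -2.4]
width: 0.0132
grip_force: 49.5
```

apply_moves:
  steps:
    - [1,0,0,0.003,0,0,0]
    - [1,0,0,0.003,0,0,0]
    - [1,0,0,0.003,0,0,0]
    - [1,0,0,0.003,0,0,0]
    - [1,0,0,0.002,0,0,0]

```text
time: 6.75
eef_pos: [0.5224, 0.0012, 0.1272]
orientation: [[-0.918, -0.396, -0.0], [-0.396, 0.918, 0.0], [0.0, 0.0, -1.0]]
contact_force: [-0.4, 0.5, -1.8]
width: 0.0133
grip_force: 49.5
```

apply_moves:
  steps:
    - [1,0,0,0.002,0,0,0]
    - [1,0,0,0.002,0,0,0]
    - [1,0,0,0.002,0,0,0]
    - [1,0,0,0.002,0,0,0]
    - [1,0,0,0,0,0,0]

```text
time: 7.38
eef_pos: [0.5224, 0.0012, 0.1212]
orientation: [[-0.918, -0.396, -0.0], [-0.396, 0.918, 0.0], [0.0, 0.0, -1.0]]
contact_force: [0.1, 0.0, -2.6]
width: 0.0133
grip_force: 49.5
```

apply_moves:
  steps:
    - [1,0,0,0.003,0,0,0]
    - [1,0,0,0.003,0,0,0]
    - [1,0,0,0.003,0,0,0]
    - [1,0,0,0.002,0,0,0]
    - [1,0,0,0,0,0,0]

```text
time: 8.0
eef_pos: [0.5225, 0.0012, 0.1133]
orientation: [[-0.918, -0.396, 0.0], [-0.396, 0.918, -0.0], [-0.0, -0.0, -1.0]]
contact_force: [-1.7, 0.4, 5.2]
width: 0.0133
grip_force: 50.5
```

apply_moves:
  steps:
    - [1,0,0,0.002,0,0,0]
    - [1,0,0,0.002,0,0,0]
    - [1,0,0,0.001,0,0,0]
    - [1,0,0,0,0,0,0]
    - [1,0,0,0,0,0,0]

```text
time: 8.62
eef_pos: [0.5225, 0.0012, 0.11]
orientation: [[-0.918, -0.396, 0.001], [-0.396, 0.918, -0.0], [-0.001, -0.001, -1.0]]
contact_force: [-2.9, -0.0, 10.0]
width: 0.0132
grip_force: 51.0
```

apply_moves:
  steps:
    - [1,0,0,0,0,0,0.02]
    - [1,0,0,0,0,0,0.03]
    - [1,0,0,0,0,0,0.03]
    - [1,0,0,0,0,0,0.03]
    - [1,0,0,0,0,0,0.03]

```text
time: 9.25
eef_pos: [0.5234, 0.001, 0.1103]
orientation: [[-0.999, 0.036, 0.003], [0.036, 0.999, -0.001], [-0.003, -0.001, -1.0]]
contact_force: [0.2, -0.4, 8.7]
width: 0.0132
grip_force: 50.9
```

```bash
python3 - <<'E'
from h import *
s=monitor.observe(); print(s["eef_pos"],s["orientation"][0],s["contact_force"],s["torque"],s["qpos"])
E
```

```text
[0.52336574 0.00096312 0.11029929] [-0.99934418  0.03607854  0.00308929] [ 0.17884511 -0.44216094  8.71432781] [0.00763682 0.06766851 0.01894614] [-1.28674676e+01  2.78889230e+01  9.08582539e+01 -2.58187642e-03
  6.10707439e+01 -1.00798682e+02]
```

apply_moves:
  steps:
    - [1,0,0,0,0,0,0.036]
    - [1,0,0,0,0,0,0.036]
    - [1,0,0,0,0,0,0.036]
    - [1,0,0,0,0,0,0.036]
    - [1,0,0,0,0,0,0.036]

```text
time: 9.88
eef_pos: [0.5234, 0.001, 0.1103]
orientation: [[-0.824, 0.566, 0.003], [0.566, 0.824, -0.001], [-0.003, 0.001, -1.0]]
contact_force: [0.5, 0.4, 8.3]
width: 0.0132
grip_force: 51.0
```

apply_moves:
  steps:
    - [1,0,0,0,0,0,0.036]
    - [1,0,0,0,0,0,0.036]
    - [1,0,0,0,0,0,0.036]
    - [1,0,0,0,0,0,0.036]
    - [1,0,0,0,0,0,0.036]

```text
time: 10.5
eef_pos: [0.5234, 0.001, 0.1103]
orientation: [[-0.392, 0.92, 0.003], [0.92, 0.392, -0.001], [-0.002, 0.003, -1.0]]
contact_force: [0.1, 0.2, 8.4]
width: 0.0131
grip_force: 51.0
```

```bash
python3 - <<'E'
from h import *
im,c=grab("wrist"); cv2.imwrite("pics/w4.png",im)
s=monitor.observe(); R=s["orientation"]; print(s["eef_pos"],np.degrees(np.arctan2(R[1,0],R[0,0])),s["contact_force"],s["torque"],s["width"])
E
```

```text
[0.52341225 0.00095474 0.11030645] 112.81870530431614 [-0.11782377  0.28640419  8.01155307] [-0.00390949  0.01504203 -0.02004658] 0.01307909346412282
```

View pics/w4.png

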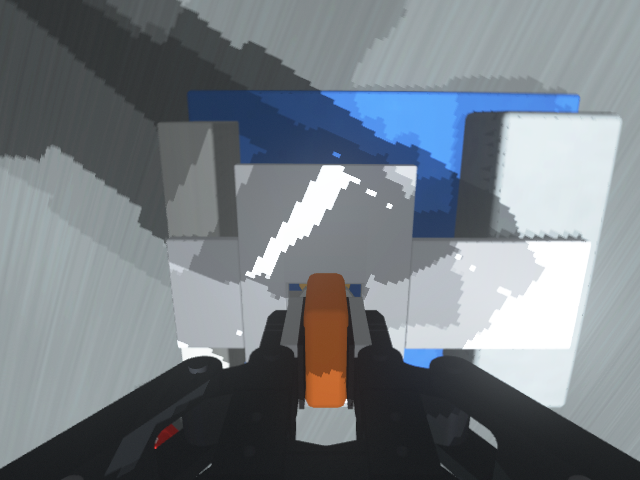

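The wing stands at 90° across the slot, whose ends show at (296,287) and (355,287). Easing up into the groove.

apply_moves:
  steps:
    - [1,0,0,-0.002,0,0,0]
    - [1,0,0,-0.002,0,0,0]
    - [1,0,0,-0.002,0,0,0]
    - [1,0,0,-0.001,0,0,0]
    - [1,0,0,0,0,0,0]

```text
time: 11.18
eef_pos: [0.5231, 0.001, 0.1149]
orientation: [[-0.396, 0.918, 0.002], [0.918, 0.396, -0.0], [-0.001, 0.001, -1.0]]
contact_force: [2.1, -0.7, 4.1]
width: 0.0133
grip_force: 50.2
```

apply_moves:
  steps:
    - [1,0,0,-0.001,0,0,0]
    - [1,0,0,0,0,0,0]
    - [1,0,0,0,0,0,0]
    - [1,0,0,0,0,0,0]
    - [1,0,0,0,0,0,0]

```text
time: 11.8
eef_pos: [0.5224, 0.0012, 0.1153]
orientation: [[-0.396, 0.918, -0.0], [0.918, 0.396, -0.0], [-0.0, -0.0, -1.0]]
contact_force: [3.5, -0.8, 3.0]
width: 0.0131
grip_force: 50.1
```

apply_moves:
  steps:
    - [1,0,0,-0.001,0,0,0]
    - [1,0,0,0,0,0,0]
    - [1,0,0,0,0,0,0]
    - [1,0,0,0,0,0,0]
    - [1,0,0,0,0,0,0]

```text
time: 12.42
eef_pos: [0.5224, 0.0012, 0.1155]
orientation: [[-0.396, 0.918, -0.001], [0.918, 0.396, 0.0], [0.0, -0.001, -1.0]]
contact_force: [4.7, -2.5, -6.4]
width: 0.0133
grip_force: 49.1
```

The force dropped by about 9 N, so the T-head is seated against the groove. Releasing, then lifting away.

apply_moves:
  steps:
    - [-0.3,0,0,0.001,0,0,0]
    - [-0.3,0,0,0,0,0,0]
    - [-0.3,0,0,0,0,0,0]
    - [-0.3,0,0,0,0,0,0]
    - [-0.3,0,0,0,0,0,0]

```text
time: 13.05
eef_pos: [0.5224, 0.0012, 0.1154]
orientation: [[-0.396, 0.918, -0.0], [0.918, 0.396, 0.0], [0.0, -0.0, -1.0]]
contact_force: [0.9, 0.1, -0.3]
width: 0.0557
grip_force: 0.0
```

apply_moves:
  steps:
    - [-0.3,0,0,-0.02,0,0,0]
    - [-0.3,0,0,-0.04,0,0,0]
    - [-0.3,0,0,-0.05,0,0,0]
    - [-0.3,0,0,-0.05,0,0,0]
    - [-0.3,0,0,0,0,0,0]

```text
time: 13.68
eef_pos: [0.5233, 0.0011, 0.2379]
orientation: [[-0.396, 0.918, 0.005], [0.918, 0.396, -0.001], [-0.003, 0.004, -1.0]]
contact_force: [0.9, -0.3, -1.8]
width: 0.0552
grip_force: 0.0
```

```bash
python3 - <<'E'
from h import *
im,c=grab("wrist"); cv2.imwrite("pics/w5.png",im); im2,c2=grab("side"); cv2.imwrite("pics/s5.png",cv2.resize(im2[190:370,230:390],None,fx=3.3,fy=3.3,interpolation=cv2.INTER_CUBIC))
print(rect(im,c,(5,150,80),(22,255,255),.122,[.5224,.0012]))
s=monitor.observe(); print(s["eef_pos"],s["contact_force"],s["time"])
E
```

```text
(np.int64(745), array([324.10873, 252.10068], dtype=float32), ((0.523934006690979, -0.0019810860976576805), (0.01155819557607174, 0.027690069749951363), 23.140010833740234))
[0.52214461 0.00127736 0.23488974] [ 0.28427851 -0.69900247  0.79106509] 13.775
```

View pics/w5.png

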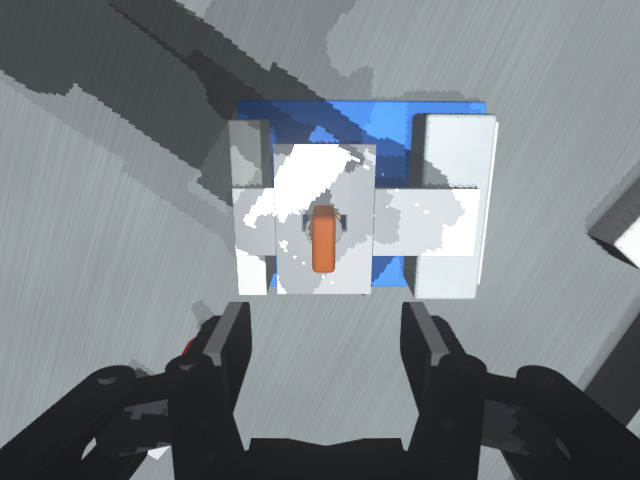

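View pics/s5.png

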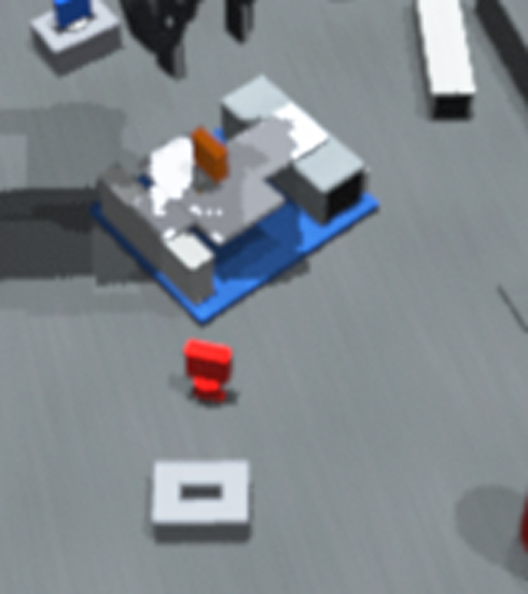

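The bolt stands upright at (324,240), perpendicular to the slot (its angle matches the fixture's), with the gripper clear. The side view agrees, and the red and blue look-alikes are where they were. Handing in.

```bash
python3 -c "
from h import *
print(ticket.finish_job())"
```

```text
the job is handed in; nothing more can be done
None
```

The orange T-bolt stands upright and locked across the slot. The gripper is clear, the highest wrist force I read over the fixture was about 10 N, and I handed the job in at about 14 s of robot time; no verdict came back.

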